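# Sort the washed-up oddments into their dishes

### The job

Sort the washed small things lying on the counter into their homes: the two chopstick rests onto the oblong wooden tray, the two bottle stoppers (the turned wooden one and the squat cork one) into the round metal tin, and the steel pastry cutter into the square white dish. Set each down gently on the bare floor of its home, the same way up as it is now and not on top of another, without dropping any; leave the garlic bulb and the brush where they are.

Things in the scene. Friction and masses are not known exactly. Their poses are not given: they have to be found in the camera images.
- rest_long: Long slim white porcelain chopstick rest: a bar 64 mm long (its x), 16 mm wide (its y); the two 14 mm ends stand 16 mm high, the dip between them 11 mm. About 30 g. Origin: centre of the underside, z up. Loose.
- rest_short: Short broad white porcelain chopstick rest: a block 40 mm long (its x), 26 mm wide (its y), with a 16 mm high ridge 10 mm long at 10 to 20 mm either side of the middle and a 12 mm high dip between. About 30 g. Origin: centre of the underside, z up. Loose.
- stopper: Turned wooden bottle stopper standing on its knob, plug upwards: knob 36 mm diameter and 16 mm high, above it the plug, 26 narrowing to 24 mm diameter, up to 52 mm total height. About 25 g. Origin: centre of the underside, z up. Loose.
- bung: Squat cork jar stopper (bung), a plain standing cork plug 36 mm diameter at the foot, 38 mm at the top, 34 mm high. About 14 g. Origin: centre of the underside, z up. Loose.
- cutter: Round stainless pastry cutter: an open steel ring standing on its edge circle, 50 mm outside diameter, wall 2.5 mm, 38 mm high, axis vertical. About 35 g. Origin: centre of the underside, z up. Loose.
- tray: Home of the chopstick rests: oblong pale wooden tray, outside 140 mm (its x) by 180 mm (its y), 15 mm high overall, walls 5 mm thick, inner floor 5 mm above the counter. Origin: centre of the underside, z up. It stays put.
- tin: Home of the stoppers: round shallow bare-metal tin, outside diameter 150 mm, 18 mm high, wall 4 mm, inner floor 5 mm above the counter. Origin: centre of the underside, z up. It stays put.
- dish: Home of the pastry cutter: square white melamine dish, outside 132 by 132 mm, 17 mm high, walls 6 mm, inner floor 6 mm above the counter. Origin: centre of the underside, z up. It stays put.
- garlic: Bystander, to be left alone: an off-white garlic bulb, 46 mm diameter, 44 mm high with its neck, standing among the things to be sorted. Origin: centre of the underside, z up. Loose.
- brush: Bystander, to be left alone: pastry brush lying flat, 175 mm long (handle towards its -x, from -95 to +80 mm), 34 mm wide at the grey silicone head, 14 mm high, on the robot's right. Origin: on the underside, z up. Loose.

How it is judged (in metres and radians):
At the end, for the whole second after the job is handed in: Each thing on its home's inner floor (underside within 5 mm), tilt under 0.15 rad, at rest, centre from home's middle: rests within 62 mm (tray x) and 82 mm (y), stoppers 55 mm in the tin, cutter 42 mm each way in the dish; garlic and brush moved under 30 mm (x of rest_long in the frame of tray between -0.062 and 0.062 m and y of rest_long in the frame of tray between -0.082 and 0.082 m and z of rest_long in the frame of tray between 0.001 and 0.01 m and angle between each of rest_long, rest_short, stopper, bung, cutter's own z axis and vertical below 0.15 rad and linear speed of each of rest_long, rest_short, stopper, bung, cutter below 0.02 m/s and x of rest_short in the frame of tray between -0.062 and 0.062 m and y of rest_short in the frame of tray between -0.082 and 0.082 m and z of rest_short in the frame of tray between 0.001 and 0.01 m and horizontal distance between each of stopper, bung and tin below 0.055 m and z of stopper in the frame of tin between 0.001 and 0.01 m and z of bung in the frame of tin between 0.001 and 0.01 m and x of cutter in the frame of dish between -0.042 and 0.042 m and y of cutter in the frame of dish between -0.042 and 0.042 m and z of cutter in the frame of dish between 0.001 and 0.01 m and distance of each of garlic, brush from where it was at the start of the episode below 0.03 m); the robot touches nothing.
It fails at once if one of the things being sorted is dropped or thrown (moving over 0.8 m/s, a fall of some 30 mm, with no finger on it) ((linear speed of rest_long above 0.8 m/s and contact force between the fingers and rest_long below 0.02 N) or (linear speed of rest_short above 0.8 m/s and contact force between the fingers and rest_short below 0.02 N) or (linear speed of stopper above 0.8 m/s and contact force between the fingers and stopper below 0.02 N) or (linear speed of bung above 0.8 m/s and contact force between the fingers and bung below 0.02 N) or (linear speed of cutter above 0.8 m/s and contact force between the fingers and cutter below 0.02 N)).
It fails at once if the garlic is shifted by more than 30 mm (distance of garlic from where it was at the start of the episode above 0.03 m).
It fails at once if the brush is shifted by more than 30 mm (distance of brush from where it was at the start of the episode above 0.03 m).
It also fails if it takes over 109 s, if anything falls off the work surface, if the arm or the gripper's body presses on something with over 40 N, if the wrist force passes 120 N, or if a joint passes its speed limit or range.

### The arm

A 7-joint arm with a two-finger parallel gripper is mounted at the origin on the work surface. World frame = base frame: x ahead of the robot, y to its left, z up, the work surface at z = 0. Lengths are in mm, angles in rad, forces in N, time in s.
With the tool pointing down it reaches from about 400 to 875 mm from the base axis. Payload 4.4 kg.
Tool frame: the origin (TCP) lies midway between the tips of the shut fingers; the grasp point (between the pads) lies 19 mm behind it (ctrl.grip_point_offset is the distance from the TCP to the grasp point, in mm); z points along the fingers, x is the direction in which the jaws open and shut, and the axes are right-handed (so a half turn about z gives the same grasp; the last joint's range is limited). The gripper opens to 85 mm and grips with 20 to 120 N. Pads are 22 mm wide; open, the fingers measure 114 mm over their backs; the gripper's body (76 mm by 85 mm) begins 54 mm behind the grasp point. The pads swing forward as they close: fully open they stand 13 mm farther back than shut.
Start: joints at [1.228, 0.628, 0.038, 1.517, -0.027, 0.996, -0.02], TCP at [177.66, -625.264, 207.013] pointing down, gripper open.
Joint ranges: [-3.06, 3.06], [-0.37, 2.12], [-1.25, 1.32], [0.18, 2.47], [-1.1, 4.24], [0.23, 1.98], [-2.94, 2.94]. Speed limits (rad/s): [2.57, 2.57, 3.14, 3.14, 3.14, 3.14, 3.14].

### API

Orientations are given as [roll, pitch, yaw] about the fixed x, y, z axes, in that order (R = Rz(yaw) Ry(pitch) Rx(roll)).
In Python, from cell import ctrl, viewer gives the robot as it stands.
- The arm moves only by the tool apply_moves, never from a script. Its argument "series" is a list that holds one entry, the list of rows, each a list of 6 numbers: the shift along the tool's x, y, z normalised to -1 to 1, where 1 is 50 mm, then the turn, a rotation vector about the tool's x, y, z normalised to -1 to 1, where 1 is 6 degrees. In form: [[[tx, ty, tz, rx, ry, rz], ...]]. A call has exactly 5 rows; each row shifts and turns the commanded pose from where the row before left it, along the tool's axes as they then stand; what a row does not reach is not made up. A row lasts 1/8 s, in which the tool goes at most 62.5 mm and 10.7 degrees, less where a joint would pass 70% of its speed; a pose out of reach is approached as far as the arm can. A call with a number of a shift or a turn outside -1 to 1 is refused whole. A call with a gripper value outside its range is refused whole. "claw" is the gripper command: -1 is shut, 1 is fully open, values between are in proportion, set as the call begins (left out, the last holds). The fingers move at their own pace and stop on an object; the grip force is fixed at half the most. Time passes only in rows, so rows that do not move let the fingers close, or fill a call up. It gives the time, the measured TCP pose, the force and the opening at its end, in the units of the state.
- ctrl.read_state(): the state, without advancing time (a new reading comes with each control period).
- viewer.get_image(name): name is "scene" or "top" or "wrist"; returns the picture (384x512x3 uint8, blue, green, red); there is no depth.
- viewer.camera_info(name): a dict with "K" (3x3 intrinsics, pixels), "R" (3x3) and "t" (3): a world point X has camera coordinates R X + t. Camera axes: x right, y down, z forward; pixel columns grow to the right and rows downward; lengths in mm; the calibration is good to about 2 mm. The wrist camera is an equidistant fisheye: a pixel r from the principal point sees the ray r / f radians off the axis. A picture is of the moment at which its call begins: read the wrist's pose just before it. camera_info takes no time and is no camera call; for the wrist camera it gives the pose at the moment of the call.
- ctrl.finish_job(): hands the job in, once; it reports no verdict.
Trained networks look in the newest picture that a camera, given by its name, has taken for a name from the list of things; names that differ only in an ending like _2 or _b are one class to them, and where a whole thing is asked for, a point or a joint stands for the part that bears it (a point fixed in the world has none). Each returns a list of dicts, best first, with "score" (0 to 1); they miss things now and then, are a little off and sometimes report something else, mostly with a low value. They report only what shows in the picture. A call takes as long as a camera call.
- viewer.find_in(camera, label): "location" ([column, row] as shares, 0 to 1, of the picture: columns of its width, rows of its height, amid what is visible of it).
The state is a dict: "clock": time; "qpos": joint angles; "qd": joint speeds; "tau": joint torques, N m; "eef_pos": TCP position; "tool_rot": TCP orientation; "force": force on the tool from outside, world axes, zero at the start; "torque": the same for the moment, N m; "width": finger opening in mm.
Only numpy, scipy, OpenCV 4.12 (cv2) and the standard library are available. Lean on these libraries where they do the work, as an engineer would, in place of code of your own. Each camera call takes 0.05 s, during which the arm holds its last target. There are 200 camera calls.

## Working session

There is one attempt and no reset: what is moved stays moved. The work goes in short steps, Python scripts to look and compute and a tool call to move; the robot and the scene stay as the last step left them, time stands still between calls to the robot, and variables do not carry over. Pictures are saved under pics/ and viewed, about 12 in all and at most 16, crops included, and the job is handed in when it is done.

Besides the shell and the picture viewer there is one more tool, called after "Call:" by a JSON object that holds its "name" and its "arguments", one argument or row to a line. apply_moves: Moves the arm, as the interface text tells. Scaled input: -1 to 1 covers 50 mm each way for a shift and 6 degrees each way for a turn. Its arguments: {"type":"object","properties":{"series":{"type":"array","items":{"type":"array","items":{"type":"array","items":{"type":"number"}}}},"claw":{"type":"number"}},"required":["series"]}

```bash
mkdir -p pics; ls; cat > h.py <<'E'
import numpy as np, cv2
from cell import ctrl, viewer
HS=dict(rest_long=8,rest_short=8,stopper=26,bung=17,cutter=19,tray=5,tin=5,dish=6,garlic=20,brush=7)
def ray(cam,px):
    c=viewer.camera_info(cam);K=np.array(c["K"]);R=np.array(c["R"]);t=np.array(c["t"])
    u=(px[0]-K[0,2])/K[0,0];v=(px[1]-K[1,2])/K[1,1]
    if cam=="wrist":
        r=np.hypot(u,v);d=np.array([u/r*np.sin(r),v/r*np.sin(r),np.cos(r)]) if r>1e-9 else np.array([0,0,1.])
    else: d=np.array([u,v,1.])
    return -R.T@t, R.T@d
def at(cam,px,z):
    o,d=ray(cam,px); return (o+d*(z-o[2])/d[2])[:2]
def proj(cam,X):
    c=viewer.camera_info(cam);K=np.array(c["K"]);p=np.array(c["R"])@np.array(X,float)+np.array(c["t"])
    if cam=="wrist":
        th=np.arctan2(np.hypot(*p[:2]),p[2]);q=p[:2]/np.hypot(*p[:2])*th
    else: q=p[:2]/p[2]
    return q*[K[0,0],K[1,1]]+K[:2,2]
E
python3 - <<'E'
from h import *
s=ctrl.read_state();print(s)
for c in("top","scene"):
    cv2.imwrite(f"pics/{c}0.png",viewer.get_image(c))
    i=viewer.camera_info(c);print(c,np.round(i["K"],0).tolist(),np.round(-np.array(i["R"]).T@np.array(i["t"])))
for n in HS:
    for d in viewer.find_in("top",n)[:2]:
        p=np.array(d["location"])*[512,384];print(n,round(d["score"],2),p.round(),at("top",p,HS[n]).round(1))
E
```

```text
pics
{'clock': 0.0, 'qpos': array([ 1.2282092 ,  0.62934536,  0.03846104,  1.51837171, -0.02698973,
        0.99629851, -0.01999699]), 'qd': array([ 6.36656427e-06,  5.48631069e-05,  1.40670211e-04, -4.41857732e-04,
        2.82058049e-04, -1.52182294e-03,  5.38120104e-05]), 'tau': array([-5.32327140e-04, -5.63407159e+01,  1.22590106e+00, -1.93443704e+01,
        1.10531109e-02,  1.05035794e-02,  4.58743921e-05]), 'eef_pos': array([ 177.45220328, -624.60850432,  206.0887981 ]), 'tool_rot': array([ 3.14154761e+00,  1.90384955e-03, -1.29401617e+00]), 'force': array([ 0.51582291, -0.01022825, -0.57569579]), 'torque': array([-0.06225023, -0.01638183,  0.04140702]), 'width': 85.4583970624609}
top [[364.0, 0.0, 255.0], [0.0, 364.0, 188.0], [0.0, 0.0, 1.0]] [ 474.  -86. 1010.]
scene [[380.0, 0.0, 264.0], [0.0, 380.0, 195.0], [0.0, 0.0, 1.0]] [956. 266. 896.]
rest_long 0.73 [307. 214.] [ 444.9 -207.6]
rest_short 0.67 [121. 230.] [390.4 304.4]
stopper 0.62 [207. 213.] [442.3  65.4]
bung 0.63 [227. 136.] [654.3  15.3]
bung 0.48 [155. 222.] [414.8 208.5]
cutter 0.71 [342. 233.] [ 396.2 -301.4]
tray 0.59 [332. 161.] [ 592.  -273.9]
tin 0.63 [232. 136.] [657.7   3.7]
dish 0.92 [133. 162.] [580.5 277.6]
garlic 0.69 [258. 208.] [458.3 -72.1]
brush 0.91 [410. 214.] [ 450.3 -487.2]
```

```bash
python3 - <<'E'
import cv2
a=cv2.imread("pics/top0.png");cv2.imwrite("pics/top0c.png",cv2.resize(a[90:270,70:440],None,fx=2.1,fy=2.1,interpolation=cv2.INTER_CUBIC))
E
```

```text
(no output)
```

View pics/top0c.png

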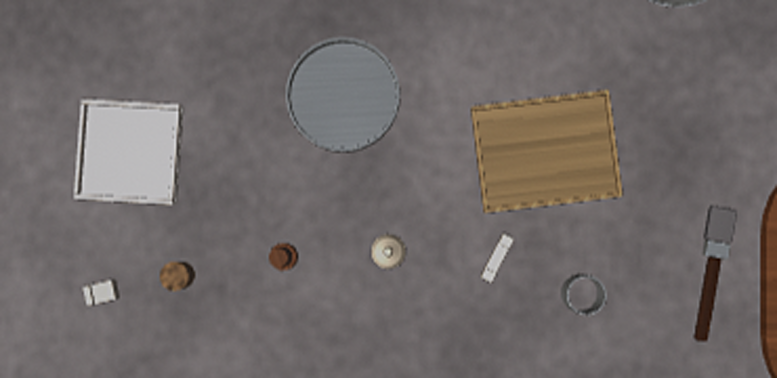

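View pics/scene0.png

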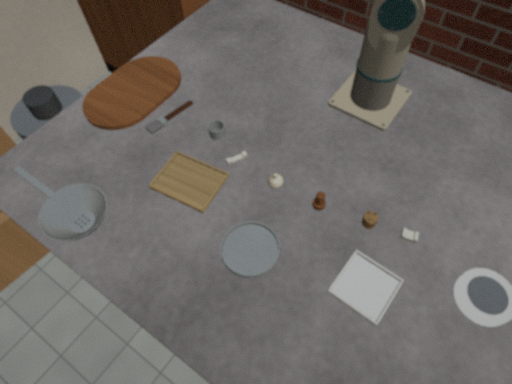

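The top view shows every item upright with clear space around it. In the crop, the cutter is at about (585,294), rest_long (498,258), stopper (284,256), bung (177,276) and rest_short (100,293). The homes are dish (127,152), tin (343,95) and tray (547,151). The network's cutter position disagrees with the picture by about 6 px.

```bash
python3 - <<'E'
from h import *
P=dict(cutter=(584.5,294),rest_long=(497.5,258.5),stopper=(284,256),bung=(177,276),rest_short=(100,293),dish=(127.5,152),tin=(343.5,95),tray=(547,151),garlic=(388,251))
for n,p in P.items(): print(n,at("top",np.array(p)/2.1+[70,90],HS[n]).round(1))
a=at("top",np.array((485,281))/2.1+[70,90],10);b=at("top",np.array((510,236))/2.1+[70,90],10);print("long ax",b-a)
a=at("top",np.array((472,107))/2.1+[70,90],15);b=at("top",np.array((485,212))/2.1+[70,90],15);print("tray x ax",a-b)
E
cat >> h.py <<'E'
def plan(x,y,z,yaw_deg=None):
    "print total shift/turn in tool axes, in move units (sum over rows)"
    s=ctrl.read_state();r,p,w=s["tool_rot"];e=s["eef_pos"]
    from scipy.spatial.transform import Rotation as Ro
    R=Ro.from_euler("xyz",[r,p,w]).as_matrix()
    d=R.T@(np.array([x,y,z])-e)/50
    t=0 if yaw_deg is None else -(yaw_deg-np.degrees(w))/6
    print("at",e.round(1),"yaw",np.degrees(w).round(1),"tilt",np.degrees([r,p]).round(2),"width",round(s["width"],1),"clock",round(s["clock"],2),"-> shift",d.round(2),"turn",round(t,2))
E
python3 -c "
from h import *
plan(396,-307,207,-90)"
```

```text
cutter [ 403.8 -317.7]
rest_long [ 446.8 -207. ]
stopper [445.2  69.7]
bung [416.1 210.5]
rest_short [391.2 314.7]
dish [578.5 284.9]
tin [659.1  -1. ]
tray [ 589.  -270.3]
garlic [454.1 -64.2]
long ax [ 59.11622758 -31.66878599]
tray x ax [136.93527764  18.85507827]
at [ 177.7 -625.3  207. ] yaw -74.1 tilt [-180.    0.] width 85.4 clock 0.6 -> shift [-4.93 -5.94  0.  ] turn 2.64
```

Call:
{"name": "apply_moves", "arguments": {
  "series": [
    [[0,0,0,0,0,0.6],[0,0,0,0,0,0.6],[0,0,0,0,0,0.6],[0,0,0,0,0,0.6],[0,0,0,0,0,0.25]]
  ]
}}

```text
clock: 1.23
eef_pos: [177.8, -625.3, 207.1]
tool_rot: [-3.142, -0.0, -1.572]
force: [-0.2, -0.5, -0.2]
width: 85.5
```

Call:
{"name": "apply_moves", "arguments": {
  "series": [
    [[-0.6,-0.45,0.15,0,0,0],[-0.6,-0.45,0.15,0,0,0],[-0.6,-0.45,0.15,0,0,0],[-0.6,-0.45,0.15,0,0,0],[-0.6,-0.45,0.15,0,0,0]]
  ]
}}

```text
clock: 1.85
eef_pos: [291.1, -474.5, 169.5]
tool_rot: [-3.141, -0.0, -1.571]
force: [0.2, -0.4, -1.1]
width: 85.3
```

Call:
{"name": "apply_moves", "arguments": {
  "series": [
    [[-0.6,-0.45,0.15,0,0,0],[-0.6,-0.45,0.15,0,0,0],[-0.6,-0.45,0.15,0,0,0],[-0.6,-0.45,0.15,0,0,0],[-0.6,-0.45,0.15,0,0,0]]
  ]
}}

```text
clock: 2.48
eef_pos: [403.8, -324.6, 132.0]
tool_rot: [-3.141, -0.0, -1.571]
force: [0.3, 0.4, -0.1]
width: 85.5
```

```bash
python3 - <<'E'
from h import *
plan(404,-318,130,-90)
im=viewer.get_image("wrist")
for n in("cutter","rest_long","garlic"):
    for d in viewer.find_in("wrist",n)[:1]:
        p=np.array(d["location"])*[512,384];print(n,round(d["score"],2),p.round(),at("wrist",p,HS[n]).round(1))
q=proj("wrist",[404,-318,19]);print(q)
cv2.drawMarker(im,tuple(int(v) for v in q),(0,0,255));cv2.imwrite("pics/w1.png",im)
E
```

```text
at [ 403.8 -324.6  132. ] yaw -90.0 tilt [-1.7996e+02 -2.0000e-02] width 85.5 clock 2.48 -> shift [-0.13 -0.    0.04] turn -0.0
cutter 0.67 [243. 195.] [ 393.8 -311.5]
rest_long 0.88 [139. 141.] [ 445.9 -206.8]
garlic 0.59 [ 35. 145.] [450.1 -74.6]
[244.89990457 182.02954765]
```

View pics/w1.png

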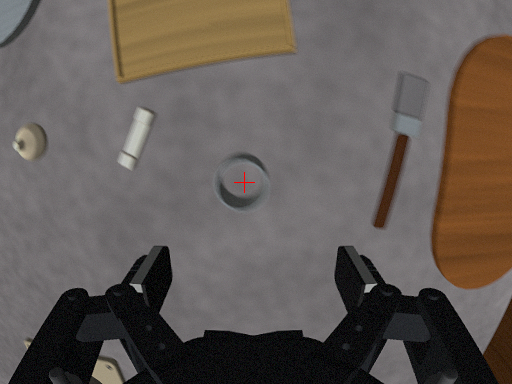

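The wrist picture confirms the cutter: ring centre at (243,181), against my projected mark at (245,182). I'll descend and grip.

Call:
{"name": "apply_moves", "arguments": {
  "series": [
    [[-0.16,0,0.5,0,0,0],[0,0,0.6,0,0,0],[0,0,0.6,0,0,0],[0,0,0.5,0,0,0],[0,0,0.25,0,0,0]]
  ]
}}

```text
clock: 3.3
eef_pos: [401.7, -318.6, 8.6]
tool_rot: [3.14, -0.0, -1.574]
force: [-0.7, -0.3, -0.1]
width: 85.8
```

Call:
{"name": "apply_moves", "arguments": {
  "series": [
    [[0,0,0.05,0,0,0],[0,0,0,0,0,0],[0,0,0,0,0,0],[0,0,0,0,0,0],[0,0,0,0,0,0]]
  ],
  "claw": -1
}}

```text
clock: 3.92
eef_pos: [403.3, -318.1, 8.4]
tool_rot: [-3.14, -0.001, -1.572]
force: [-0.5, 0.2, 7.1]
width: 45.9
```

Call:
{"name": "apply_moves", "arguments": {
  "series": [
    [[0,0,0,0,0,0],[0,0,-0.2,0,0,0],[0,0,-0.5,0,0,0],[0,0,-0.6,0,0,0],[0,0,-0.6,0,0,0]]
  ]
}}

```text
clock: 4.55
eef_pos: [403.1, -317.4, 103.7]
tool_rot: [-3.141, -0.0, -1.571]
force: [1.3, -0.5, -0.8]
width: 45.8
```

```bash
python3 - <<'E'
from h import *
plan(578.5,285,104,-90)
cv2.imwrite("pics/w2.png",viewer.get_image("wrist"))
E
```

```text
at [ 403.1 -317.4  103.7] yaw -90.0 tilt [-1.7996e+02 -2.0000e-02] width 45.8 clock 4.55 -> shift [-1.205e+01 -3.500e+00 -1.000e-02] turn -0.01
```

View pics/w2.png

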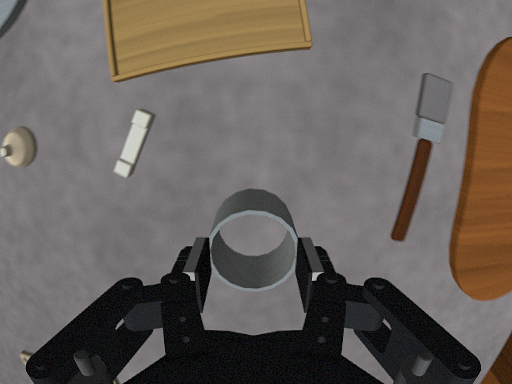

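The cutter is held upright between the pads, with its ring at about (254,240). I'll carry it to the dish.

Call:
{"name": "apply_moves", "arguments": {
  "series": [
    [[-0.5,-0.2,0,0,0,0],[-0.75,-0.2,0,0,0,0],[-0.75,-0.2,0,0,0,0],[-0.75,-0.2,0,0,0,0],[-0.75,-0.2,0,0,0,0]]
  ]
}}

```text
clock: 5.22
eef_pos: [453.7, -141.2, 102.7]
tool_rot: [-3.14, -0.0, -1.571]
force: [0.2, -0.4, -0.9]
width: 45.8
```

Call:
{"name": "apply_moves", "arguments": {
  "series": [
    [[-0.75,-0.2,0,0,0,0],[-0.75,-0.2,0,0,0,0],[-0.75,-0.2,0,0,0,0],[-0.75,-0.2,0,0,0,0],[-0.75,-0.2,0,0,0,0]]
  ]
}}

```text
clock: 5.85
eef_pos: [503.7, 46.5, 102.7]
tool_rot: [-3.14, 0.0, -1.571]
force: [0.1, -0.5, -0.6]
width: 46.0
```

Call:
{"name": "apply_moves", "arguments": {
  "series": [
    [[-0.75,-0.2,0,0,0,0],[-0.75,-0.2,0,0,0,0],[-0.75,-0.2,0,0,0,0],[-0.75,-0.2,0,0,0,0],[-0.75,-0.2,0,0,0,0]]
  ]
}}

```text
clock: 6.48
eef_pos: [553.5, 234.0, 102.7]
tool_rot: [-3.141, 0.0, -1.571]
force: [0.0, -0.3, -0.1]
width: 45.5
```

Call:
{"name": "apply_moves", "arguments": {
  "series": [
    [[-0.7,-0.3,0,0,0,0],[-0.4,-0.2,0,0,0,0],[0,0,0.2,0,0,0],[0,0,0.2,0,0,0],[0,0,0,0,0,0]]
  ]
}}

```text
clock: 7.1
eef_pos: [577.1, 285.3, 80.8]
tool_rot: [3.139, -0.002, -1.573]
force: [1.1, -0.8, 0.3]
width: 45.6
```

```bash
python3 -c "
from h import *
plan(578.5,285,15.5,-90)"
```

```text
at [577.1 285.3  80.8] yaw -90.1 tilt [ 1.7984e+02 -1.2000e-01] width 45.6 clock 7.1 -> shift [ 0.   -0.03  1.31] turn -0.02
```

Call:
{"name": "apply_moves", "arguments": {
  "series": [
    [[0,0,0.4,0,0,0],[0,0,0.4,0,0,0],[0,0,0.3,0,0,0],[0,0,0.15,0,0,0],[0,0,0.05,0,0,0]]
  ]
}}

```text
clock: 7.72
eef_pos: [578.1, 287.3, 16.3]
tool_rot: [3.141, -0.0, -1.572]
force: [0.0, -0.0, -0.1]
width: 45.3
```

Call:
{"name": "apply_moves", "arguments": {
  "series": [
    [[0,0,0.02,0,0,0],[0,0,0,0,0,0],[0,0,0,0,0,0],[0,0,0,0,0,0],[0,0,0,0,0,0]]
  ]
}}

```text
clock: 8.35
eef_pos: [578.4, 287.5, 16.2]
tool_rot: [-3.141, 0.0, -1.572]
force: [-0.3, 1.0, -1.1]
width: 45.6
```

Call:
{"name": "apply_moves", "arguments": {
  "series": [
    [[0,0,0.03,0,0,0],[0,0,0,0,0,0],[0,0,0,0,0,0],[0,0,0,0,0,0],[0,0,0,0,0,0]]
  ]
}}

```text
clock: 8.98
eef_pos: [578.3, 287.4, 14.5]
tool_rot: [-3.142, -0.0, -1.572]
force: [0.1, -0.4, 0.2]
width: 45.7
```

Call:
{"name": "apply_moves", "arguments": {
  "series": [
    [[0,0,0,0,0,0],[0,0,0,0,0,0],[0,0,0,0,0,0],[0,0,0,0,0,0],[0,0,0,0,0,0]]
  ],
  "claw": 0.65
}}

```text
clock: 9.6
eef_pos: [578.3, 287.5, 14.5]
tool_rot: [-3.142, 0.0, -1.572]
force: [0.2, -0.1, 0.5]
width: 70.4
```

Call:
{"name": "apply_moves", "arguments": {
  "series": [
    [[0,0,-0.3,0,0,0],[0,0,-0.6,0,0,0],[0,0,-0.8,0,0,0],[0,0,-0.4,0,0,0],[0,0,0,0,0,0]]
  ]
}}

```text
clock: 10.22
eef_pos: [579.9, 288.1, 122.3]
tool_rot: [-3.137, 0.002, -1.572]
force: [0.5, -0.0, -0.4]
width: 70.6
```

```bash
python3 -c "
from h import *
plan(391,314.5,90,-81)"
```

```text
at [579.9 288.1 122.3] yaw -90.0 tilt [-1.7975e+02  1.3000e-01] width 70.6 clock 10.22 -> shift [-0.52  3.78  0.63] turn -1.51
```

Call:
{"name": "apply_moves", "arguments": {
  "series": [
    [[-0.1,0.7,0,0,0,0],[-0.1,0.8,0,0,0,0],[-0.1,0.8,0,0,0,0],[-0.1,0.8,0,0,0,0],[-0.1,0.7,0,0,0,0]]
  ]
}}

```text
clock: 10.85
eef_pos: [386.1, 312.3, 118.8]
tool_rot: [3.14, -0.001, -1.571]
force: [-0.6, 0.9, -1.4]
width: 70.4
```

Call:
{"name": "apply_moves", "arguments": {
  "series": [
    [[0,0,0,0,0,-0.8],[0,0,0,0,0,-0.7],[0,0,0,0,0,0],[0,0,0,0,0,0],[0,0,0,0,0,0]]
  ]
}}

```text
clock: 11.48
eef_pos: [388.3, 312.4, 119.3]
tool_rot: [3.141, -0.0, -1.415]
force: [0.0, 0.4, 0.1]
width: 70.5
```

```bash
python3 - <<'E'
from h import *
plan(391,314.5,5,-81)
im=viewer.get_image("wrist")
for n in("rest_short","bung"):
    for d in viewer.find_in("wrist",n)[:1]:
        p=np.array(d["location"])*[512,384];print(n,round(d["score"],2),p.round(),at("wrist",p,HS[n]).round(1))
for X in ([391,314.5,8],[416,210.5,17]):
    q=proj("wrist",X);print(q);cv2.drawMarker(im,tuple(int(v) for v in q),(0,0,255))
cv2.imwrite("pics/w3.png",im)
E
```

```text
at [388.3 312.4 119.3] yaw -81.1 tilt [ 1.7999e+02 -2.0000e-02] width 70.5 clock 11.47 -> shift [-0.03 -0.06  2.29] turn -0.02
rest_short 0.67 [255. 178.] [393.8 310.7]
bung 0.56 [365. 177.] [414.4 204.6]
[250.54498811 180.13614106]
[359.95751875 174.75607867]
```

View pics/w3.png

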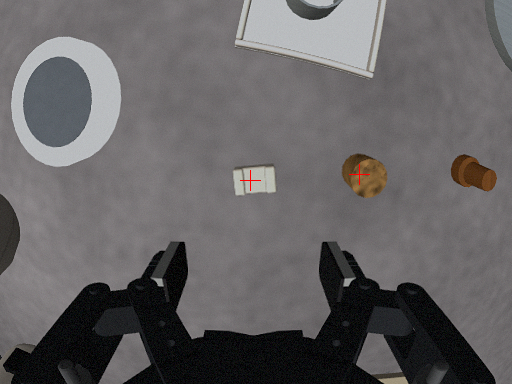

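Call:
{"name": "apply_moves", "arguments": {
  "series": [
    [[0.03,-0.07,0.5,0,0,-0.8],[0,0,0.6,0,0,0],[0,0,0.6,0,0,0],[0,0,0.4,0,0,0],[0,0,0.2,0,0,0]]
  ]
}}

```text
clock: 12.25
eef_pos: [391.7, 311.3, 3.5]
tool_rot: [3.14, -0.001, -1.331]
force: [0.1, -0.0, 0.9]
width: 70.4
```

Call:
{"name": "apply_moves", "arguments": {
  "series": [
    [[0,0,0.06,0,0,0],[0,0,0,0,0,0],[0,0,0,0,0,0],[0,0,0,0,0,0],[0,0,0,0,0,0]]
  ],
  "claw": -1
}}

```text
clock: 12.88
eef_pos: [392.2, 311.8, 1.8]
tool_rot: [-3.141, 0.0, -1.331]
force: [-0.4, 0.7, 0.6]
width: -0.2
```

Call:
{"name": "apply_moves", "arguments": {
  "series": [
    [[0,0,0,0,0,0],[0,0,-0.2,0,0,0],[0,0,-0.5,0,0,0],[0,0,-0.6,0,0,0],[0,0,-0.5,0,0,0]]
  ]
}}

```text
clock: 13.5
eef_pos: [392.2, 311.7, 93.2]
tool_rot: [-3.141, 0.0, -1.331]
force: [1.0, -0.3, -0.2]
width: 0.2
```

```bash
python3 - <<'E'
from h import *
plan(589,-230,90,-76.4)
cv2.imwrite("pics/w4.png",viewer.get_image("wrist")[100:320,120:400])
E
```

```text
at [392.2 311.7  93.2] yaw -76.2 tilt [-1.7995e+02  2.0000e-02] width 0.2 clock 13.5 -> shift [11.46 -1.25  0.06] turn 0.03
```

View pics/w4.png

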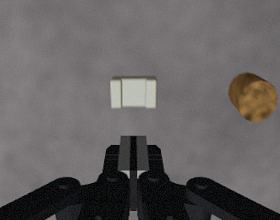

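```bash
python3 - <<'E'
from h import *
s=ctrl.read_state()
print(s["eef_pos"],at("wrist",(253.5,193),8),proj("wrist",s["eef_pos"]),proj("wrist",s["eef_pos"]-[0,0,85]))
im=viewer.get_image("top");cv2.imwrite("pics/top1.png",cv2.resize(im[120:270,70:230],None,fx=4,fy=4,interpolation=cv2.INTER_CUBIC))
print((proj("top",[391,312,8])-[70,120])*4)
E
```

```text
[393.67035684 312.80781656  95.72491356] [391.65821738 311.26201117] [251.75227727 231.41069708] [252.3477526 191.40502  ]
[194.27828138 438.4848938 ]
```

View pics/top1.png

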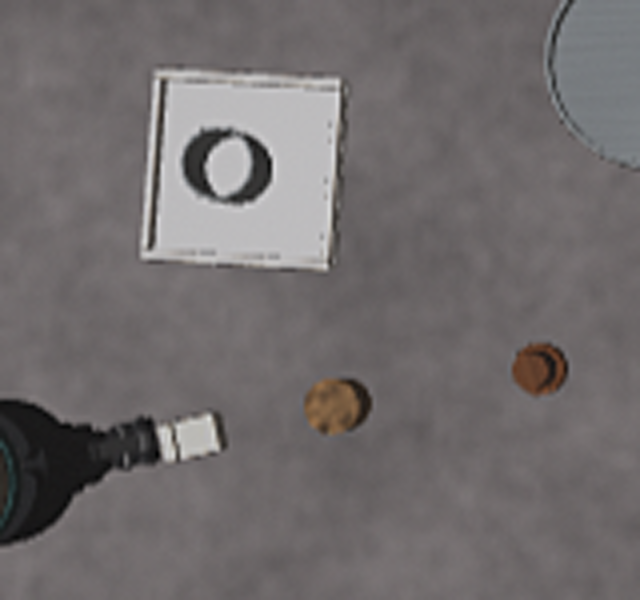

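Call:
{"name": "apply_moves", "arguments": {
  "series": [
    [[0,0,0,0,0,0],[0,0,0,0,0,0],[0,0,0.2,0,0,0],[0,0,0.5,0,0,0],[0,0,0.5,0,0,0]]
  ],
  "claw": 0.4
}}

```text
clock: 14.22
eef_pos: [391.7, 311.4, 29.9]
tool_rot: [3.141, -0.0, -1.331]
force: [-0.3, 0.5, 0.1]
width: 60.2
```

Call:
{"name": "apply_moves", "arguments": {
  "series": [
    [[0,0,0.3,0,0,0],[0,0,0.2,0,0,0],[0,0,0.1,0,0,0],[0,0,0,0,0,0],[0,0,0,0,0,0]]
  ]
}}

```text
clock: 14.85
eef_pos: [392.4, 311.9, 2.0]
tool_rot: [-3.141, 0.0, -1.331]
force: [-0.3, -0.1, -0.2]
width: 59.9
```

Call:
{"name": "apply_moves", "arguments": {
  "series": [
    [[0,0,0,0,0,0],[0,0,0,0,0,0],[0,0,0,0,0,0],[0,0,0,0,0,0],[0,0,0,0,0,0]]
  ],
  "claw": -0.4
}}

```text
clock: 15.48
eef_pos: [392.0, 311.6, 1.5]
tool_rot: [3.142, -0.0, -1.331]
force: [-0.8, -0.0, 0.4]
width: 25.8
```

```bash
python3 - <<'E'
from h import *
s=ctrl.read_state();print(s["eef_pos"],s["width"])
cv2.imwrite("pics/w5.png",cv2.resize(viewer.get_image("wrist")[130:330,150:350],None,fx=3,fy=3))
E
```

```text
[392.01534114 311.60469465   1.50757928] 25.814294481556093
```

View pics/w5.png

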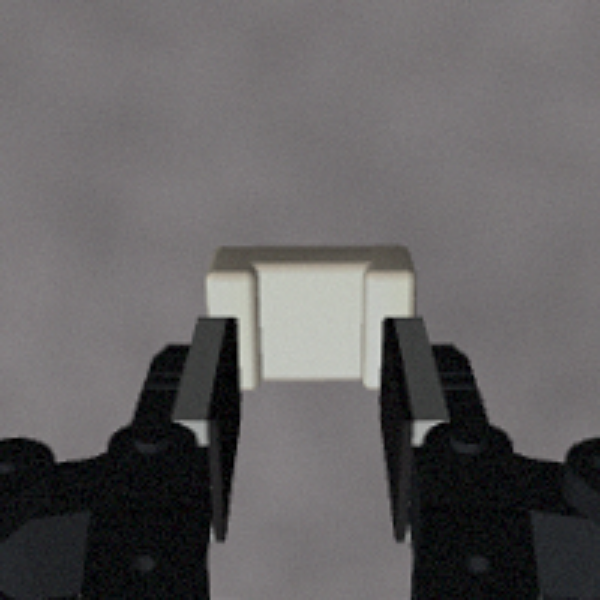

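```bash
python3 - <<'E'
from h import *
f=lambda X:((proj("wrist",X)-[150,130])*3).round()
for z in(0,5,10,16,20): print(z,f([392+11,311.6,z]),f([392,311.6,z]),f([392+13,311.6+20,z]),f([392-13,311.6+20,z]))
for z in (12,):
  for p in((310,263),(310,382)): print(p,at("wrist",np.array(p)/3+[150,130],z))
for p in((210,270),(412,270),(240,387),(380,387)): print(p,at("wrist",np.array(p)/3+[150,130],16))
i=viewer.camera_info("wrist");print(-np.array(i["R"]).T@i["t"])
E
```

```text
0 [318. 254.] [305. 301.] [224. 222.] [199. 334.]
5 [318. 263.] [305. 312.] [222. 231.] [196. 345.]
10 [319. 273.] [305. 323.] [219. 240.] [194. 357.]
16 [319. 285.] [305. 336.] [216. 252.] [190. 371.]
20 [319. 294.] [305. 346.] [214. 260.] [187. 381.]
(310, 263) [405.37272215 313.90908166]
(310, 382) [380.20618915 307.70730579]
(210, 270) [401.10227688 331.99170593]
(412, 270) [410.05412768 295.54652727]
(240, 387) [377.95931578 321.32889561]
(380, 387) [384.52106609 294.60313658]
[467.36856067 329.41277673 168.42768171]
```

The view shows block edges at rows 250–385 and fingertips at row 318, with the open fingers above the block. The tips sit well above the nominal TCP, so I'll open and descend gently while watching the force.

Call:
{"name": "apply_moves", "arguments": {
  "series": [
    [[0,0,0,0,0,0],[0,0,0,0,0,0],[0,0,0,0,0,0],[0,0,0.06,0,0,0],[0,0,0.06,0,0,0]]
  ],
  "claw": 0.4
}}

```text
clock: 16.15
eef_pos: [392.0, 311.6, -4.7]
tool_rot: [-3.142, -0.0, -1.331]
force: [-0.5, -0.2, -0.4]
width: 59.9
```

Call:
{"name": "apply_moves", "arguments": {
  "series": [
    [[0,0,0.03,0,0,0],[0,0,0.03,0,0,0],[0,0,0.03,0,0,0],[0,0,0,0,0,0],[0,0,0,0,0,0]]
  ]
}}

```text
clock: 16.77
eef_pos: [392.1, 311.6, -8.9]
tool_rot: [-3.141, 0.0, -1.331]
force: [0.4, 0.1, -0.1]
width: 59.7
```

Call:
{"name": "apply_moves", "arguments": {
  "series": [
    [[0,0,0,0,0,0],[0,0,0,0,0,0],[0,0,0,0,0,0],[0,0,0,0,0,0],[0,0,0,0,0,0]]
  ],
  "claw": -0.4
}}

```text
clock: 17.4
eef_pos: [392.5, 311.8, -8.4]
tool_rot: [-3.141, 0.0, -1.331]
force: [-0.4, -0.2, 5.4]
width: 25.7
```

Call:
{"name": "apply_moves", "arguments": {
  "series": [
    [[0,0,-0.04,0,0,0],[0,0,0,0,0,0],[0,0,0,0,0,0],[0,0,0.1,0,0,0],[0,0,0.06,0,0,0]]
  ],
  "claw": 0.4
}}

```text
clock: 18.02
eef_pos: [391.9, 311.5, -15.5]
tool_rot: [3.141, -0.0, -1.331]
force: [-0.3, 0.3, -0.2]
width: 59.6
```

Call:
{"name": "apply_moves", "arguments": {
  "series": [
    [[0,0,0.06,0,0,0],[0,0,0.04,0,0,0],[0,0,0.03,0,0,0],[0,0,0,0,0,0],[0,0,0,0,0,0]]
  ]
}}

```text
clock: 18.65
eef_pos: [392.1, 311.7, -21.4]
tool_rot: [-3.141, 0.0, -1.331]
force: [0.1, 0.4, -0.2]
width: 59.8
```

Call:
{"name": "apply_moves", "arguments": {
  "series": [
    [[0,0,0,0,0,0],[0,0,0,0,0,0],[0,0,0,0,0,0],[0,0,0,0,0,0],[0,0,0,0,0,0]]
  ],
  "claw": -0.4
}}

```text
clock: 19.27
eef_pos: [392.2, 311.7, -21.0]
tool_rot: [-3.141, 0.0, -1.331]
force: [-0.8, -0.8, 6.2]
width: 38.3
```

Gripped at width 38.3, with the tips about 24 mm short of the nominal TCP. I'll lift, level the yaw and carry it to the tray.

Call:
{"name": "apply_moves", "arguments": {
  "series": [
    [[0,0,-0.1,0,0,0],[0,0,-0.4,0,0,0],[0,0,-0.6,0,0,0.7],[0,0,-0.6,0,0,0.8],[0,0,-0.5,0,0,0.8]]
  ],
  "claw": -1
}}

```text
clock: 19.9
eef_pos: [392.0, 311.8, 89.8]
tool_rot: [-3.141, 0.001, -1.574]
force: [-1.4, 0.6, -1.3]
width: 37.9
```

Call:
{"name": "apply_moves", "arguments": {
  "series": [
    [[0.5,-0.25,0,0,0,0],[0.75,-0.25,0,0,0,0],[0.75,-0.25,0,0,0,0],[0.75,-0.25,0,0,0,0],[0.75,-0.25,0,0,0,0]]
  ]
}}

```text
clock: 20.52
eef_pos: [454.6, 135.4, 88.7]
tool_rot: [-3.141, 0.0, -1.571]
force: [0.3, 0.0, -0.1]
width: 38.6
```

Call:
{"name": "apply_moves", "arguments": {
  "series": [
    [[0.75,-0.25,0,0,0,0],[0.75,-0.25,0,0,0,0],[0.75,-0.25,0,0,0,0],[0.75,-0.25,0,0,0,0],[0.75,-0.25,0,0,0,0]]
  ]
}}

```text
clock: 21.15
eef_pos: [517.0, -52.2, 88.7]
tool_rot: [-3.142, 0.0, -1.571]
force: [-0.1, 0.6, -0.3]
width: 38.1
```

Call:
{"name": "apply_moves", "arguments": {
  "series": [
    [[0.75,-0.25,0,0,0,0],[0.75,-0.25,0,0,0,0],[0.75,-0.25,0,0,0,0],[0.75,-0.25,0,0,0,0],[0.5,-0.25,0,0,0,0]]
  ]
}}

```text
clock: 21.78
eef_pos: [578.8, -228.5, 88.6]
tool_rot: [3.141, -0.001, -1.574]
force: [0.1, -0.2, 0.2]
width: 38.5
```

```bash
python3 - <<'E'
from h import *
plan(584,-230,-16,-90)
cv2.imwrite("pics/w6.png",viewer.get_image("wrist"))
E
```

```text
at [ 578.8 -228.5   88.6] yaw -90.2 tilt [ 1.7998e+02 -5.0000e-02] width 38.5 clock 21.77 -> shift [ 0.03 -0.1   2.09] turn -0.03
```

View pics/w6.png

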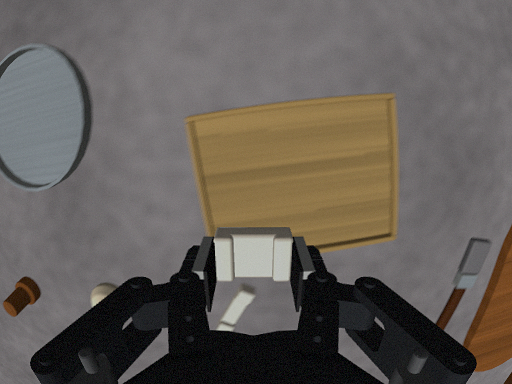

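Call:
{"name": "apply_moves", "arguments": {
  "series": [
    [[0.2,-0.1,0.3,0,0,0],[0,0,0.5,0,0,0],[0,0,0.5,0,0,0],[0,0,0.4,0,0,0],[0,0,0.2,0,0,0]]
  ]
}}

```text
clock: 22.45
eef_pos: [583.2, -235.1, -8.2]
tool_rot: [3.139, 0.001, -1.571]
force: [-0.3, -0.7, 0.7]
width: 38.4
```

Call:
{"name": "apply_moves", "arguments": {
  "series": [
    [[0,0,0.1,0,0,0],[0,0,0.05,0,0,0],[0,0,0,0,0,0],[0,0,0,0,0,0],[0,0,0,0,0,0]]
  ]
}}

```text
clock: 23.08
eef_pos: [584.4, -236.1, -13.6]
tool_rot: [-3.141, -0.0, -1.572]
force: [-0.7, 0.0, -1.4]
width: 38.4
```

Call:
{"name": "apply_moves", "arguments": {
  "series": [
    [[0,0,0.02,0,0,0],[0,0,0.03,0,0,0],[0,0,0,0,0,0],[0,0,0,0,0,0],[0,0,0,0,0,0]]
  ]
}}

```text
clock: 23.7
eef_pos: [584.2, -236.0, -16.0]
tool_rot: [-3.141, -0.0, -1.572]
force: [-0.8, 0.4, 5.6]
width: 38.3
```

Call:
{"name": "apply_moves", "arguments": {
  "series": [
    [[0,0,0,0,0,0],[0,0,0,0,0,0],[0,0,0,0,0,0],[0,0,-0.05,0,0,0],[0,0,-0.15,0,0,0]]
  ],
  "claw": 0.2
}}

```text
clock: 24.32
eef_pos: [583.8, -235.9, -6.5]
tool_rot: [3.141, 0.0, -1.572]
force: [-0.6, -0.5, -0.4]
width: 51.1
```

Call:
{"name": "apply_moves", "arguments": {
  "series": [
    [[0,0,-0.6,0,0,0],[0,0,-0.8,0,0,0],[-0.1,0.6,-0.4,0,0,0.8],[-0.2,0.6,0,0,0,0.8],[-0.3,0.6,0,0,0,0.8]]
  ]
}}

```text
clock: 24.95
eef_pos: [497.4, -199.2, 84.6]
tool_rot: [-3.14, -0.0, -1.827]
force: [-0.1, -0.1, -0.7]
width: 51.2
```

```bash
python3 - <<'E'
from h import *
plan(446.5,-207,60,-117)
E
```

```text
at [ 497.4 -199.2   84.6] yaw -104.7 tilt [-1.7989e+02 -3.0000e-02] width 51.2 clock 24.95 -> shift [0.41 0.95 0.49] turn 2.05
```

Call:
{"name": "apply_moves", "arguments": {
  "series": [
    [[0.2,0.5,0,0,0,0],[0.2,0.45,0,0,0,0],[0,0,0,0,0,0.9],[0,0,0,0,0,0.9],[0,0,0,0,0,0.2]]
  ]
}}

```text
clock: 25.58
eef_pos: [447.3, -206.3, 84.1]
tool_rot: [-3.141, 0.0, -2.032]
force: [-0.0, -0.1, 1.1]
width: 50.8
```

```bash
python3 - <<'E'
from h import *
plan(446.5,-207,-20,-117)
im=viewer.get_image("wrist")
for n in("rest_long",):
    for d in viewer.find_in("wrist",n)[:1]:
        p=np.array(d["location"])*[512,384];print(n,round(d["score"],2),p.round(),at("wrist",p,HS[n]).round(1))
q=proj("wrist",[446.5,-207,8]);cv2.drawMarker(im,tuple(int(v) for v in q),(0,0,255));print(q)
cv2.imwrite("pics/w7.png",im)
E
```

```text
at [ 447.3 -206.3   84.1] yaw -116.5 tilt [-1.7994e+02  1.0000e-02] width 50.8 clock 25.57 -> shift [0.02 0.01 2.08] turn 0.09
rest_long 0.65 [253. 194.] [ 447.3 -206.8]
[253.42530193 195.07620476]
```

View pics/w7.png

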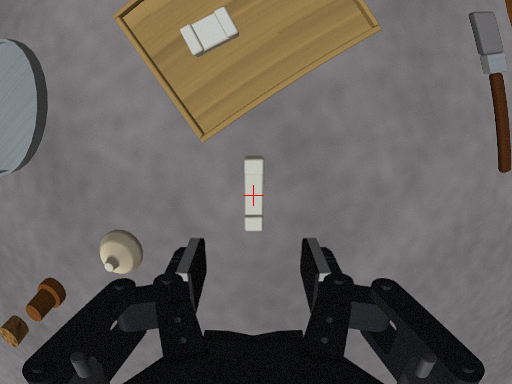

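rest_long at (253,194) is centred on the mark and aligned with the jaws, and rest_short lies flat in the tray.

Call:
{"name": "apply_moves", "arguments": {
  "series": [
    [[0,0,0.5,0,0,0],[0,0,0.6,0,0,0],[0,0,0.5,0,0,0],[0,0,0.3,0,0,0],[0,0,0.16,0,0,0]]
  ]
}}

```text
clock: 26.3
eef_pos: [447.0, -206.2, -20.0]
tool_rot: [3.141, 0.0, -2.032]
force: [-0.3, -0.3, 0.6]
width: 51.3
```

Call:
{"name": "apply_moves", "arguments": {
  "series": [
    [[0,0,0,0,0,0],[0,0,0,0,0,0],[0,0,0,0,0,0],[0,0,0,0,0,0],[0,0,0,0,0,0]]
  ],
  "claw": -0.9
}}

```text
clock: 26.92
eef_pos: [447.6, -206.4, -18.6]
tool_rot: [-3.14, 0.0, -2.032]
force: [-0.5, 0.6, 6.1]
width: 13.7
```

Call:
{"name": "apply_moves", "arguments": {
  "series": [
    [[0,0,-0.15,0,0,0],[0,0,-0.5,0,0,0],[0,0,-0.6,0,0,-0.8],[0,0,-0.3,0,0,-0.9],[0,0,0,0,0,-0.9]]
  ],
  "claw": -1
}}

```text
clock: 27.55
eef_pos: [448.0, -206.5, 59.7]
tool_rot: [-3.139, -0.001, -1.757]
force: [-0.5, -0.0, -1.1]
width: 14.0
```

Call:
{"name": "apply_moves", "arguments": {
  "series": [
    [[0,0,0,0,0,-0.9],[0,0,0,0,0,-0.9],[0.4,-0.5,0,0,0,0],[0.4,-0.6,0,0,0,0],[0.4,-0.6,0,0,0,0]]
  ]
}}

```text
clock: 28.18
eef_pos: [532.8, -266.8, 58.6]
tool_rot: [-3.141, -0.0, -1.571]
force: [-0.2, -0.7, -0.1]
width: 14.1
```

Call:
{"name": "apply_moves", "arguments": {
  "series": [
    [[0.4,-0.6,0,0,0,0],[0.4,-0.5,0,0,0,0],[0.1,-0.1,0,0,0,0],[0,0,0.2,0,0,0],[0,0,0.2,0,0,0]]
  ]
}}

```text
clock: 28.8
eef_pos: [590.5, -310.0, 37.1]
tool_rot: [3.14, 0.001, -1.571]
force: [-0.9, 0.0, -0.5]
width: 13.3
```

```bash
python3 - <<'E'
from h import *
plan(594,-312,-14,-90)
E
```

```text
at [ 590.5 -310.    37.1] yaw -90.0 tilt [1.7989e+02 8.0000e-02] width 13.3 clock 28.8 -> shift [ 0.04 -0.07  1.02] turn -0.0
```

Call:
{"name": "apply_moves", "arguments": {
  "series": [
    [[0,0,0.4,0,0,0],[0,0,0.3,0,0,0],[0,0,0.2,0,0,0],[0,0,0.04,0,0,0],[0,0,0,0,0,0]]
  ]
}}

```text
clock: 29.42
eef_pos: [592.2, -311.5, -8.9]
tool_rot: [-3.141, -0.0, -1.572]
force: [-0.2, 0.4, 0.6]
width: 13.9
```

Call:
{"name": "apply_moves", "arguments": {
  "series": [
    [[0,0,0.02,0,0,0],[0,0,0.02,0,0,0],[0,0,0,0,0,0],[0,0,0,0,0,0],[0,0,0,0,0,0]]
  ]
}}

```text
clock: 30.05
eef_pos: [592.0, -311.3, -10.9]
tool_rot: [-3.141, -0.0, -1.572]
force: [-0.7, -0.1, -0.4]
width: 13.6
```

Call:
{"name": "apply_moves", "arguments": {
  "series": [
    [[0,0,0.03,0,0,0],[0,0,0.04,0,0,0],[0,0,0,0,0,0],[0,0,0,0,0,0],[0,0,0,0,0,0]]
  ]
}}

```text
clock: 30.68
eef_pos: [592.0, -311.4, -13.6]
tool_rot: [-3.141, 0.0, -1.572]
force: [-1.3, 1.1, 6.7]
width: 13.4
```

Call:
{"name": "apply_moves", "arguments": {
  "series": [
    [[0,0,0,0,0,0],[0,0,0,0,0,0],[0,0,-0.1,0,0,0],[0,0,-0.4,0,0,0],[0,0,-0.7,0,0,0]]
  ],
  "claw": -0.2
}}

```text
clock: 31.3
eef_pos: [591.3, -311.0, 46.2]
tool_rot: [3.14, 0.001, -1.572]
force: [0.4, -0.6, 0.2]
width: 34.4
```

Call:
{"name": "apply_moves", "arguments": {
  "series": [
    [[-0.5,0.2,-0.6,0,0,0],[-0.7,0.3,-0.2,0,0,0],[-0.8,0.3,0,0,0,0],[-0.8,0.3,0,0,0,0],[-0.8,0.3,0,0,0,0]]
  ],
  "claw": 0.4
}}

```text
clock: 31.92
eef_pos: [522.4, -130.2, 87.2]
tool_rot: [-3.139, -0.0, -1.572]
force: [0.3, 0.7, 0.1]
width: 59.6
```

Call:
{"name": "apply_moves", "arguments": {
  "series": [
    [[-0.8,0.3,0,0,0,0],[-0.8,0.3,0,0,0,0],[-0.8,0.3,0,0,0,0],[-0.8,0.3,0,0,0,0],[-0.8,0.3,0,0,0,0]]
  ]
}}

```text
clock: 32.55
eef_pos: [447.7, 70.3, 86.9]
tool_rot: [-3.139, 0.001, -1.572]
force: [1.2, -0.1, 0.7]
width: 59.9
```

```bash
python3 - <<'E'
from h import *
plan(445,69,10,-90)
im=viewer.get_image("wrist")
for n in("stopper","bung"):
    for d in viewer.find_in("wrist",n)[:1]:
        p=np.array(d["location"])*[512,384];print(n,round(d["score"],2),p.round(),at("wrist",p,HS[n]).round(1))
for X in([445,69,52],[445,69,8],[415,207,34],[415,207,0]):
    q=proj("wrist",X);cv2.drawMarker(im,tuple(int(v) for v in q),(0,0,255),markerSize=10);print(q)
cv2.imwrite("pics/w8.png",im)
E
```

```text
at [447.7  70.3  86.9] yaw -90.1 tilt [-1.7985e+02  5.0000e-02] width 59.9 clock 32.55 -> shift [0.03 0.06 1.54] turn -0.01
stopper 0.73 [250. 198.] [447.5  75.7]
bung 0.69 [109. 231.] [412.1 208.1]
[255.23515051 214.43848336]
[254.9351954  195.84104599]
[101.4466653  235.39670699]
[116.32624014 221.06006441]
```

View pics/w8.png

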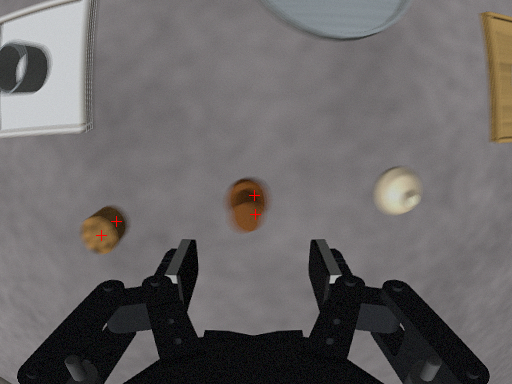

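The stopper's plug top is at (247,217), about 5 mm further +y than my estimate, so I take it at (445,74.5). The bung matches its marks at (99,235).

Call:
{"name": "apply_moves", "arguments": {
  "series": [
    [[-0.09,0.05,0.2,0,0,0],[0,0,0.5,0,0,0],[0,0,0.5,0,0,0],[0,0,0.35,0,0,0],[0,0,0.15,0,0,0]]
  ]
}}

```text
clock: 33.33
eef_pos: [444.5, 71.6, -0.7]
tool_rot: [3.14, -0.001, -1.575]
force: [0.8, 0.0, 0.3]
width: 59.8
```

Call:
{"name": "apply_moves", "arguments": {
  "series": [
    [[0,0,0.04,0,0,0],[0,0,0,0,0,0],[0,0,0,0,0,0],[0,0,0,0,0,0],[0,0,0,0,0,0]]
  ],
  "claw": -0.8
}}

```text
clock: 33.95
eef_pos: [445.0, 73.4, -1.2]
tool_rot: [-3.141, 0.0, -1.572]
force: [0.5, -0.7, 0.1]
width: 23.2
```

Call:
{"name": "apply_moves", "arguments": {
  "series": [
    [[0,0,0,0,0,0],[0,0,-0.2,0,0,0],[0,0,-0.6,0,0,0],[0,0,-0.6,0,0,0],[0,0,-0.2,0,0,0]]
  ],
  "claw": -1
}}

```text
clock: 34.58
eef_pos: [445.6, 73.5, 80.4]
tool_rot: [-3.139, 0.0, -1.571]
force: [-0.2, -0.0, -0.6]
width: 23.3
```

```bash
python3 - <<'E'
from h import *
plan(688,-1,80,-90)
cv2.imwrite("pics/w9.png",viewer.get_image("wrist"))
E
```

```text
at [445.6  73.5  80.4] yaw -90.0 tilt [-1.7986e+02  2.0000e-02] width 23.3 clock 34.58 -> shift [ 1.49 -4.85  0.02] turn -0.0
```

View pics/w9.png

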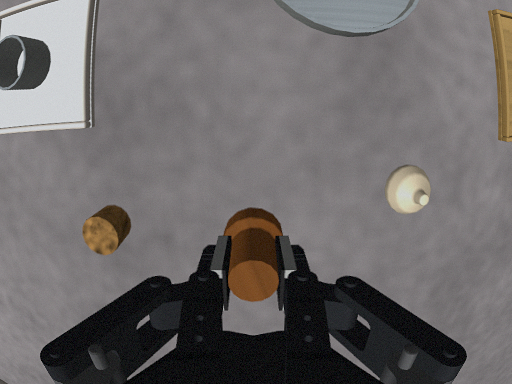

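Call:
{"name": "apply_moves", "arguments": {
  "series": [
    [[0.15,-0.4,0,0,0,0],[0.15,-0.5,0,0,0,0],[0.15,-0.5,0,0,0,0],[0.15,-0.5,0,0,0,0],[0.15,-0.5,0,0,0,0]]
  ]
}}

```text
clock: 35.25
eef_pos: [564.8, 35.6, 77.6]
tool_rot: [3.14, 0.0, -1.571]
force: [0.4, 0.1, 0.4]
width: 23.4
```

Call:
{"name": "apply_moves", "arguments": {
  "series": [
    [[0.15,-0.5,0,0,0,0],[0.15,-0.5,0,0,0,0],[0.15,-0.5,0,0,0,0],[0.15,-0.5,0,0,0,0],[0.14,-0.4,0,0,0,0]]
  ]
}}

```text
clock: 35.88
eef_pos: [684.9, -1.5, 77.1]
tool_rot: [3.14, 0.0, -1.572]
force: [-0.5, -0.1, -0.1]
width: 23.1
```

Call:
{"name": "apply_moves", "arguments": {
  "series": [
    [[0,0,0.3,0,0,0],[0,0,0.5,0,0,0],[0,0,0.4,0,0,0],[0,0,0.2,0,0,0],[0,0,0.05,0,0,0]]
  ]
}}

```text
clock: 36.5
eef_pos: [684.0, -1.2, 5.2]
tool_rot: [3.14, 0.0, -1.572]
force: [-0.2, -0.9, -0.9]
width: 22.9
```

Call:
{"name": "apply_moves", "arguments": {
  "series": [
    [[0,0,0,0,0,0],[0,0,0,0,0,0],[0,0,0,0,0,0],[0,0,0,0,0,0],[0,0,0,0,0,0]]
  ]
}}

```text
clock: 37.12
eef_pos: [684.8, -1.3, 6.2]
tool_rot: [-3.142, 0.0, -1.572]
force: [-0.3, 0.7, 0.0]
width: 23.2
```

Call:
{"name": "apply_moves", "arguments": {
  "series": [
    [[0,0,0.03,0,0,0],[0,0,0.02,0,0,0],[0,0,0,0,0,0],[0,0,0,0,0,0],[0,0,0,0,0,0]]
  ]
}}

```text
clock: 37.75
eef_pos: [684.8, -1.3, 3.9]
tool_rot: [3.142, 0.0, -1.572]
force: [-1.5, 0.5, 5.6]
width: 23.4
```

Call:
{"name": "apply_moves", "arguments": {
  "series": [
    [[0,0,0,0,0,0],[0,0,0,0,0,0],[0,0,-0.1,0,0,0],[0,0,-0.3,0,0,0],[0,0,-0.6,0,0,0]]
  ],
  "claw": 0.1
}}

```text
clock: 38.38
eef_pos: [684.0, -1.3, 53.9]
tool_rot: [3.14, -0.0, -1.572]
force: [0.4, -0.8, 0.3]
width: 47.4
```

Call:
{"name": "apply_moves", "arguments": {
  "series": [
    [[0,0,-0.6,0,0,0],[-0.45,0.6,0,0,0,0],[-0.45,0.6,0,0,0,0],[-0.45,0.6,0,0,0,0],[-0.45,0.6,0,0,0,0]]
  ]
}}

```text
clock: 39.0
eef_pos: [564.5, 89.5, 84.8]
tool_rot: [-3.14, 0.001, -1.572]
force: [0.2, 0.0, 0.9]
width: 47.0
```

Call:
{"name": "apply_moves", "arguments": {
  "series": [
    [[-0.5,0.6,0,0,0,0],[-0.5,0.6,0,0,0,0],[-0.5,0.6,0,0,0,0],[-0.5,0.6,0,0,0,0],[-0.4,0.6,0,0,0,0]]
  ],
  "claw": 0.5
}}

```text
clock: 39.62
eef_pos: [414.7, 210.3, 84.6]
tool_rot: [-3.14, 0.002, -1.571]
force: [0.8, 0.3, -0.4]
width: 64.0
```

```bash
python3 - <<'E'
from h import *
plan(414,208,-12,-90)
im=viewer.get_image("wrist")
for n in("bung",):
    for d in viewer.find_in("wrist",n)[:1]:
        p=np.array(d["location"])*[512,384];print(n,round(d["score"],2),p.round(),at("wrist",p,HS[n]).round(1))
E
```

```text
at [414.7 210.3  84.6] yaw -90.0 tilt [-1.7991e+02  1.0000e-01] width 64.0 clock 39.62 -> shift [0.05 0.02 1.93] turn -0.0
bung 0.63 [158.  15.] [563.7 287.6]
```

Call:
{"name": "apply_moves", "arguments": {
  "series": [
    [[0.05,0,0.3,0,0,0],[0,0,0.5,0,0,0],[0,0,0.5,0,0,0],[0,0,0.4,0,0,0],[0,0,0.2,0,0,0]]
  ]
}}

```text
clock: 40.35
eef_pos: [416.0, 206.0, -11.6]
tool_rot: [-3.141, 0.0, -1.573]
force: [0.1, 0.6, 0.2]
width: 64.1
```

Call:
{"name": "apply_moves", "arguments": {
  "series": [
    [[0,0,0.03,0,0,0],[0,0,0,0,0,0],[0,0,0,0,0,0],[0,0,0,0,0,0],[0,0,0,0,0,0]]
  ],
  "claw": -0.5
}}

```text
clock: 40.98
eef_pos: [415.5, 206.6, -12.2]
tool_rot: [-3.14, 0.001, -1.571]
force: [-0.1, -0.9, 6.5]
width: 35.6
```

Call:
{"name": "apply_moves", "arguments": {
  "series": [
    [[0,0,0,0,0,0],[0,0,-0.2,0,0,0],[0,0,-0.6,0,0,0],[0,0,-0.6,0,0,0],[0,0,-0.6,0,0,0]]
  ],
  "claw": -1
}}

```text
clock: 41.6
eef_pos: [414.6, 206.4, 88.5]
tool_rot: [3.141, -0.0, -1.571]
force: [0.4, 0.2, 0.1]
width: 35.6
```

```bash
python3 - <<'E'
from h import *
plan(631,-1,85,-90)
cv2.imwrite("pics/w10.png",viewer.get_image("wrist"))
E
```

```text
at [414.6 206.4  88.5] yaw -90.0 tilt [179.98  -0.  ] width 35.6 clock 41.6 -> shift [ 4.15 -4.33  0.07] turn -0.01
```

View pics/w10.png

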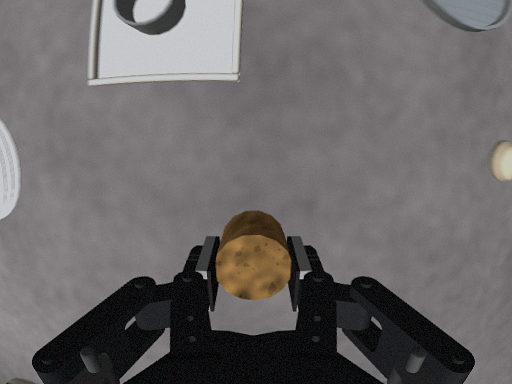

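Call:
{"name": "apply_moves", "arguments": {
  "series": [
    [[0.35,-0.4,0,0,0,0],[0.42,-0.44,0,0,0,0],[0.42,-0.44,0,0,0,0],[0.42,-0.44,0,0,0,0],[0.42,-0.44,0,0,0,0]]
  ]
}}

```text
clock: 42.28
eef_pos: [523.2, 104.2, 87.4]
tool_rot: [3.141, 0.0, -1.571]
force: [0.0, 0.4, -1.0]
width: 35.5
```

Call:
{"name": "apply_moves", "arguments": {
  "series": [
    [[0.42,-0.44,0,0,0,0],[0.42,-0.44,0,0,0,0],[0.42,-0.44,0,0,0,0],[0.42,-0.44,0,0,0,0],[0.42,-0.4,0,0,0,0]]
  ]
}}

```text
clock: 42.9
eef_pos: [631.1, -0.8, 87.4]
tool_rot: [3.141, -0.0, -1.571]
force: [0.2, -0.5, -0.5]
width: 35.5
```

Call:
{"name": "apply_moves", "arguments": {
  "series": [
    [[0,0,0.3,0,0,0],[0,0,0.5,0,0,0],[0,0,0.5,0,0,0],[0,0,0.4,0,0,0],[0,0,0.1,0,0,0]]
  ]
}}

```text
clock: 43.52
eef_pos: [629.1, 0.5, -4.6]
tool_rot: [3.138, 0.0, -1.571]
force: [-0.6, 0.2, 0.7]
width: 35.6
```

Call:
{"name": "apply_moves", "arguments": {
  "series": [
    [[0,0,0,0,0,0],[0,0,0,0,0,0],[0,0,0,0,0,0],[0,0,0,0,0,0],[0,0,0,0,0,0]]
  ]
}}

```text
clock: 44.15
eef_pos: [630.9, -0.3, -2.7]
tool_rot: [-3.141, 0.0, -1.572]
force: [0.2, 1.2, -0.1]
width: 35.2
```

Call:
{"name": "apply_moves", "arguments": {
  "series": [
    [[0,0,0.04,0,0,0],[0,0,0.03,0,0,0],[0,0,0.015,0,0,0],[0,0,0,0,0,0],[0,0,0,0,0,0]]
  ]
}}

```text
clock: 44.78
eef_pos: [630.6, -0.3, -7.1]
tool_rot: [3.141, 0.0, -1.572]
force: [-0.6, 0.2, 1.7]
width: 35.6
```

Call:
{"name": "apply_moves", "arguments": {
  "series": [
    [[0,0,0,0,0,0],[0,0,0,0,0,0],[0,0,0,0,0,0],[0,0,0,0,0,0],[0,0,-0.1,0,0,0]]
  ],
  "claw": 0.2
}}

```text
clock: 45.4
eef_pos: [630.4, -0.3, -2.4]
tool_rot: [3.141, -0.0, -1.572]
force: [0.5, -0.3, 0.4]
width: 51.1
```

Call:
{"name": "apply_moves", "arguments": {
  "series": [
    [[0,0,-0.5,0,0,0],[0,0,-0.8,0,0,0],[0,0,-0.8,0,0,0],[0,0.8,-0.5,0,0,0],[0,0.8,-0.5,0,0,0]]
  ]
}}

```text
clock: 46.02
eef_pos: [550.0, -0.4, 154.0]
tool_rot: [-3.141, 0.0, -1.572]
force: [-0.4, 0.7, 0.3]
width: 51.2
```

Call:
{"name": "apply_moves", "arguments": {
  "series": [
    [[0,0.8,-0.2,0,0,0],[0,0.8,0,0,0,0],[0,0.6,0,0,0,0],[0,0,0,0,0,0],[0,0,0,0,0,0]]
  ]
}}

```text
clock: 46.65
eef_pos: [442.1, -0.1, 163.4]
tool_rot: [-3.14, -0.0, -1.571]
force: [1.0, 0.0, 0.5]
width: 51.0
```

```bash
python3 - <<'E'
from h import *
a=viewer.get_image("top");cv2.imwrite("pics/top2.png",cv2.resize(a[90:270,70:440],None,fx=2.1,fy=2.1,interpolation=cv2.INTER_CUBIC))
cv2.imwrite("pics/scene2.png",cv2.resize(viewer.get_image("scene")[100:340,130:430],None,fx=2.5,fy=2.5,interpolation=cv2.INTER_CUBIC))
E
```

```text
(no output)
```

View pics/top2.png

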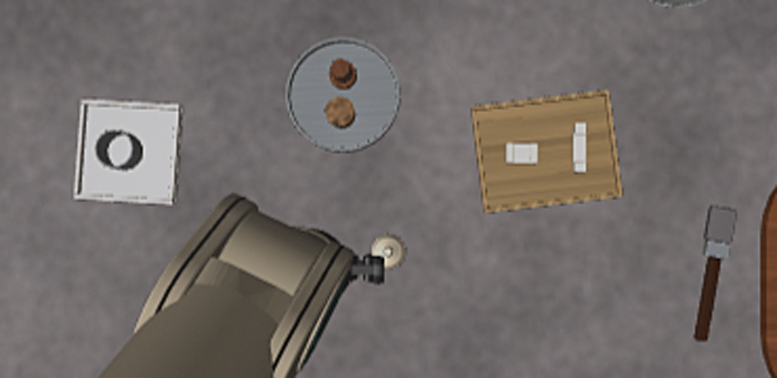

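View pics/scene2.png

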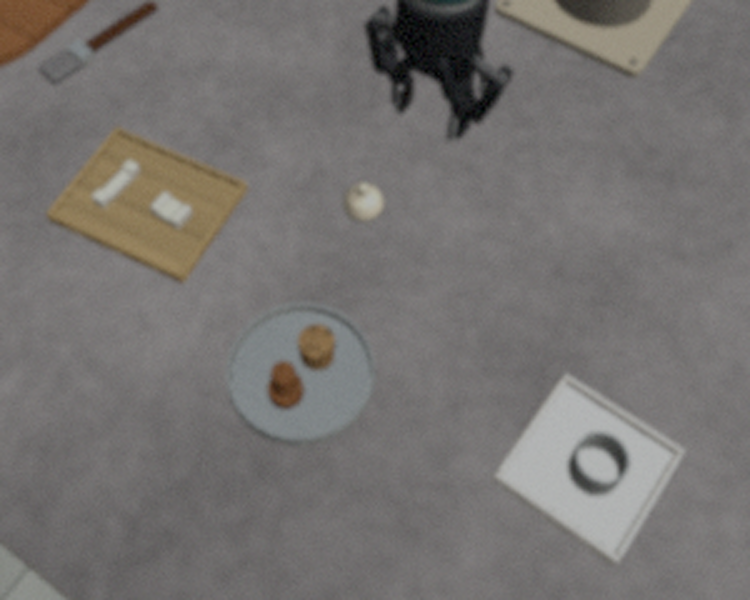

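Both pictures show everything upright inside its home. The cutter is at (119,150) in the dish, stopper and bung at (343,73) and (340,112) in the tin, and the rests at (521,153) and (580,147) in the tray. The garlic (388,251) and brush are where they started, and the arm is clear, so I'm handing in.

```bash
python3 -c "
from cell import ctrl
print(ctrl.finish_job(), ctrl.read_state()['clock'])"
```

```text
the job is handed in; nothing more can be done
the job is handed in; nothing more can be done
```

All five things are sorted and the job is handed in, at about 47 s of the 109 s limit; the hand-in reports no verdict. Both chopstick rests are on the wooden tray, the wooden stopper and the cork bung are in the tin, and the cutter is in the dish.

**Last checks:** the final top and overhead scene pictures show every item upright on its home's floor, apart from its neighbours and well inside the limits. The cutter sits about 10 mm off the dish's middle and the two stoppers each about 26–28 mm off the tin's middle. The garlic and brush look unmoved, and the gripper was clear of everything.

**What failed or disagreed:**
- **Missed grasp:** the first grasp of the short rest closed above it, because the fingertips sit about 24 mm short of the stated TCP. I lowered the grasp heights after that, and the rest had not shifted.
- **Cutter placement:** the cutter was gripped near its rim before I knew this, but it was held firmly. No touch-down force showed when I set it down, unlike the other four, so its contact rests on its height and the pictures.
- **Network positions:** the detector was up to about 17 mm off on the cutter, and one late report for the bung was false. I used positions read from the pictures instead.

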